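# Uncap the short bed-adhesive stick and park its cap in the cap stand

## Robot

A 7-joint arm with a two-finger parallel gripper is mounted at the origin on the work surface. World frame = base frame: x ahead of the robot, y to its left, z up, the work surface at z = 0. Lengths are in m, angles in rad, forces in N, time in s.
With the tool pointing down it reaches from about 0.35 to 0.9 m from the base axis. Payload 8.1 kg.
Tool frame: the origin (TCP) lies midway between the tips of the shut fingers; the grasp point (between the pads) lies behind it (arm.tcp_to_grasp is the z of the grasp point in the tool frame, in m); z points along the fingers, y is the line along which they close (so a half turn about z gives the same grasp; the last joint's range is limited). The gripper opens to 92 mm and grips with 3 to 60 N. Pads are 19 mm wide; open, the fingers measure 130 mm over their backs; the gripper's body (75 mm by 190 mm) begins 47 mm behind the grasp point.
Start: joints at [1.107, 0.434, 0.025, 1.573, -0.012, 1.134, -0.075], TCP at [0.221, -0.585, 0.227] pointing down, gripper open.
Joint ranges: [-2.62, 2.62], [-0.44, 2.09], [-1.27, 1.32], [0.08, 2.57], [-1.32, 4.46], [0.12, 2], [-2.74, 2.74]. Speed limits (rad/s): [2.22, 2.22, 3.01, 3.01, 3.14, 3.14, 3.14].

## Interface

Orientations are given as a rotation vector (axis times angle).
In Python, from cell import readout, vision, arm gives the robot as it stands.
- The arm moves only by the tool carry_out, never from a script. Its argument "increments" is one flat list of numbers, 6 for each row, row after row: the shift along the world's x, y, z in mm, then the turn, a rotation vector about the world's x, y, z in rad. In form: [tx, ty, tz, wx, wy, wz, tx, ty, tz, wx, wy, wz, ...]. A call has 1 to 20 rows; each row shifts and turns the commanded pose from where the row before left it; what a row does not reach is not made up. A row lasts 1/8 s, in which the tool goes at most 62.5 mm and 10.7 degrees, less where a joint would pass 70% of its speed; a pose out of reach is approached as far as the arm can. A call with a gripper value outside its range is refused whole. "grip" is the closure, from 0 (fully open) to 1 (shut), set as the call begins (left out, the last holds). The fingers move at their own pace and stop on an object; "newtons" is the grip in N (left out, the last holds). Time passes only in rows, so rows that do not move let the fingers close. It gives the time, the measured TCP pose, the force, the opening and the grip force at its end, in the units of the state.
- readout.observe(): the state, without advancing time (a new reading comes with each control period).
- vision.get_image(name): name is "scene" or "top"; returns the picture (384x512x3 uint8, red, green, blue); there is no depth.
- vision.calibration(name): a dict with "fov_y" (degrees; the focal length in pixels is half the picture's height over the tangent of half this angle, whatever the lens; pixels are square), "cx", "cy" (the principal point, pixels), "pose" (4x4, takes a point from camera to world coordinates). Camera axes: x right, y up, looking along -z (the intrinsics and any distortion apply to the point x, -y, -z); pixel columns grow to the right and rows downward; lengths in m; the calibration is good to about 2 mm. A picture is of the moment at which its call begins. calibration takes no time and is no camera call.
- arm.sign_off(): hands the job in; it is judged then, once.
The state is a dict: "clock": time; "joints": joint angles; "dq": joint speeds; "joint_efforts": joint torques, N m; "position": TCP position; "ee_rot": TCP orientation; "force": force on the tool from outside, world axes, zero at the start; "ft_torque": the same for the moment, N m; "width": opening from 0.0 (shut) to 1.0 (fully open); "gripper_force": force on a finger pad.
Only numpy, scipy, OpenCV 4.12 (cv2) and the standard library are available. Lean on these libraries where they do the work, as an engineer would, in place of code of your own. Each camera call takes 0.05 s, during which the arm holds its last target. There are 200 camera calls.

## Task

The plate is waiting to be coated: uncap the shortest of the three adhesive sticks in the rack and park its cap, mouth down, in the one empty pocket of the cap stand, lowering it to the pocket's floor before letting go. Leave the uncapped stick standing in its bay, and do not disturb the other sticks, the parked caps or anything lying on the bench.

Things in the scene. Friction and masses are not known exactly. Their poses are not given: they have to be found in the camera images.
- cap_mid (a point): The cap to move: loose grey plastic cover with flat sides, 58 mm long (its x), 34 wide (its y), 44 high, hollow, open below, 28 g. Origin at its centre, 22 mm above its rim, z up. At the start it rests by its weight on the short stick, with 3 mm play round the 24 mm high neck. It stands steadily on bare bench, where it can be put down and taken again the other way.
- stick_mid (a point): The short adhesive stick: white plastic body, oblong 58 mm (x) by 34 mm (y), 70 mm high up to the shoulder that carries the cap, then a 46 by 22 mm neck with foam applicator 24 mm high; 90 g, loose in its bay. Origin at the centre of the body, 35 mm above its foot; z up.
- tall_a_mid (a point): A tall adhesive stick with its cap on (stays capped): the same oblong 58 mm (x) by 34 mm (y), 129 mm high in all, 15 mm taller than the short one capped; upright; origin at its centre, half-way up.
- tall_b_mid (a point): The second tall adhesive stick with its cap on, the same as the other; upright; origin at its centre, half-way up.
- rack_mid (a point): Fixed black rack, 76 mm (x) by 140 (y), 40 high; three bays at 43 mm pitch along its y, each 62 by 38 mm inside, sticks with their long side along x; the short one may be in any. Origin: centre of the middle bay's floor, 4 mm above the bench. Sticks are 9 mm apart: here the cap can be gripped only on its end faces, 58 mm apart.
- stand_mid (a point): Fixed black cap stand, 56 mm (x) by 212 (y); three pockets end to end at 67 mm pitch along y, each 63 mm long (y) between partitions 55 mm high and 39 wide (x) between 7 mm lips (heights above its floor). Origin: centre of the middle pocket's floor, 4 mm above the bench. Here a cap can be held only by its broad faces, 34 mm apart.
- empty_pocket (a point): Centre of the floor of the one empty pocket of the cap stand (thin grey felt on its floor); axes as the stand's: the cap goes in with its long side along y, either way round, mouth down.
- parked_a_mid (a point): A cap already parked in the stand, same size as the cap to be moved (58 mm along its own x); upright; origin at its centre, half-way up.
- parked_b_mid (a point): The other cap already parked in the stand, same as the first; upright; origin at its centre, half-way up.
- scraper: Bystander: flat scraper lying by the rack, 160 mm along its x (handle from -80 mm, steel blade to +80 mm), 45 mm wide, 14 mm high; origin under its middle.
- cutters: Bystander: flush cutters lying by the cap stand, from -81 to +49 mm along their x, 50 mm wide, 12 mm high; origin on the bench.
- tape: Bystander: roll of amber tape lying flat, 72 mm in diameter, 25 mm high; origin under its centre.
- blue_print: Bystander: small blue printed disc with a tab to its +x, 50 mm in diameter (36 mm out to the tab's end), 21 mm high; origin under its centre.
- jar: Bystander: small screw-top jar, 44 mm in diameter, 48 mm high; origin under its centre.
- hex_driver: Bystander: hex driver lying by the rack, from -75 to +60 mm along its x (black handle to -x), 20 mm wide, 20 mm high; origin on the bench.
- violin: Bystander: orange printed toy violin lying flat, from -93 to +135 mm along its x (neck to +x), 86 mm wide, 38 mm high; origin on the bench.
- lamp: Bystander: small printed model of a desk lamp, yellow base 90 mm in diameter, green shade (up to 50 mm out from the centre), 125 mm high; origin under the centre of its base.
Mind the look-alikes: they are no part of the job. What is shaped like the part that bears cap_mid but blue is not meant.

How it is judged:
By the outcome, as a careful person would: the job done as asked, in the order asked, and still so for the second after the job is handed in, with the robot touching nothing.
It also fails if it takes over 69 s, if anything falls off the work surface, if the arm or the gripper's body presses on something with over 40 N, if the wrist force passes 120 N, or if a joint passes its speed limit or range.

## Working session

There is one attempt and no reset: what is moved stays moved. The work goes in short steps, Python scripts to look and compute and a tool call to move; the robot and the scene stay as the last step left them, time stands still between calls to the robot, and variables do not carry over. Pictures are saved under pics/ and viewed, at most 10 in all, crops included, and the job is handed in when it is done.

Besides the shell and the picture viewer there is one more tool, called after "Emit:" as name(argument=value, ...) on one line, values as JSON. carry_out: Moves the arm, as the interface text tells. Its arguments: {"type":"object","properties":{"increments":{"type":"array","items":{"type":"number"}},"grip":{"type":"number"},"newtons":{"type":"number"}},"required":["increments"]}

```bash
mkdir -p pics; ls; python3 - <<'E'
from cell import readout, vision, arm
import cv2,numpy as np
for n in("scene","top"):
    im=vision.get_image(n); cv2.imwrite(f"pics/{n}0.png",cv2.resize(im[:,:,::-1],(800,600),interpolation=cv2.INTER_CUBIC)); cv2.imwrite(f"{n}0.png",im[:,:,::-1])
    c=vision.calibration(n); print({k:(np.round(v,4).tolist() if k=="pose" else v) for k,v in c.items()})
print(readout.observe(), arm.tcp_to_grasp)
E
```

```text
pics
{'fov_y': 48.059024889732754, 'cx': 258.2791531686344, 'cy': 194.2663420320589, 'pose': [[-0.1692, -0.5926, 0.7875, 1.4219], [0.9856, -0.0971, 0.1387, 0.1875], [-0.0058, 0.7996, 0.6005, 0.7381], [0.0, 0.0, 0.0, 1.0]]}
{'fov_y': 46.11623924485162, 'cx': 245.8473589124174, 'cy': 193.5633316042509, 'pose': [[0.0196, 0.9844, -0.175, 0.3899], [-0.9998, 0.0211, 0.0064, 0.0264], [0.01, 0.1749, 0.9845, 1.2473], [0.0, 0.0, 0.0, 1.0]]}
{'clock': 0.1, 'joints': array([ 1.10738759,  0.43516368,  0.02497916,  1.573944  , -0.01157774,
        1.13400541, -0.07511557]), 'dq': array([ 8.19580382e-04, -2.49386267e-03, -4.91819580e-04, -2.64374738e-03,
       -5.17289232e-04, -1.88124206e-05, -2.56804988e-03]), 'joint_efforts': array([ 1.75900786e-03, -6.69129324e+01,  9.87158194e-01, -3.15147328e+01,
       -6.05696230e-02,  3.74564377e-02,  5.57398334e-05]), 'position': array([ 0.22043613, -0.58437848,  0.2260411 ]), 'ee_rot': array([-3.08933320e+00, -5.63327585e-01,  6.14513103e-04]), 'force': array([-0.41178652, -0.05526799,  0.14339832]), 'ft_torque': array([ 0.01010405, -0.02717218,  0.01257143]), 'gripper_force': 0.0, 'width': 0.9979306382753438} -0.0188
```

View pics/top0.png

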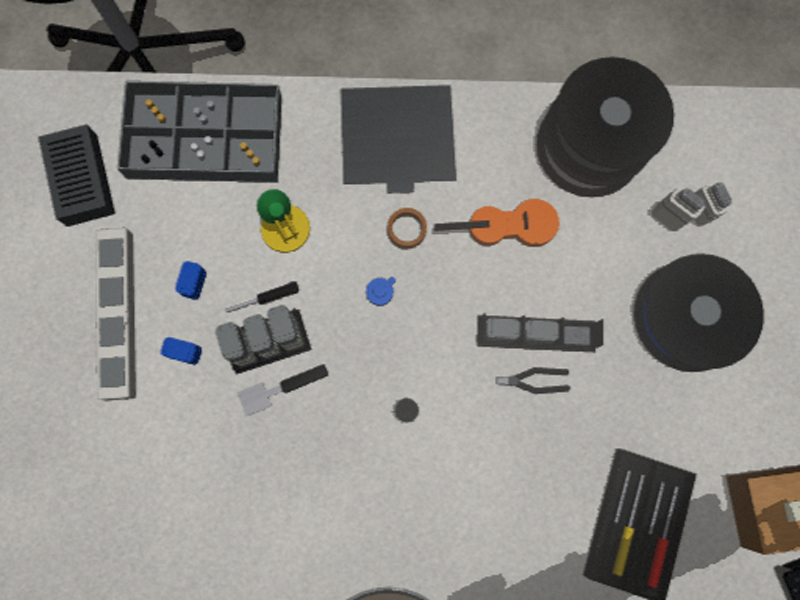

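View pics/scene0.png

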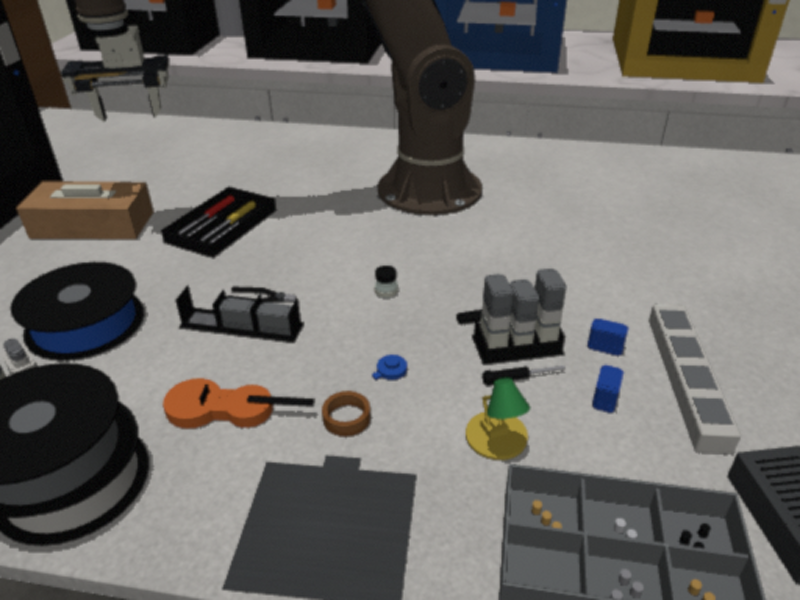

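The top picture shows the rack at about (265,340) and the stand at (540,333), with its empty pocket on the right at (577,335). The scene picture shows that the short stick is the middle one, with its cap top at (524,290). Next I'll enlarge these areas.

```bash
python3 - <<'E'
import cv2,numpy as np
def tile(n,x,y,w,h,s):
    im=cv2.imread(f"{n}0.png")[y:y+h,x:x+w]
    im=cv2.resize(im,None,fx=s,fy=s,interpolation=cv2.INTER_CUBIC)
    im=np.clip(im*1.6,0,255).astype(np.uint8)
    for i in range(0,w,10):
        cv2.line(im,(i*s,0),(i*s,6),(0,0,255),1); cv2.putText(im,str(x+i),(i*s,16),0,.33,(0,0,255),1)
    for i in range(0,h,10):
        cv2.line(im,(0,i*s),(6,i*s),(0,0,255),1); cv2.putText(im,str(y+i),(8,i*s+4),0,.33,(0,0,255),1)
    return im
# rack
cv2.imwrite("pics/rack.png",np.hstack([tile("top",135,190,65,50,6),tile("scene",300,168,66,66,6)[:300]]) )
a=tile("top",300,195,90,45,8);b=tile("scene",110,180,90,45,8)
cv2.imwrite("pics/stand.png",np.vstack([a[:300],b[:300]]))
a=tile("scene",300,165,66,70,8);cv2.imwrite("pics/rack_s.png",a)
E
```

```text
(no output)
```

View pics/rack.png

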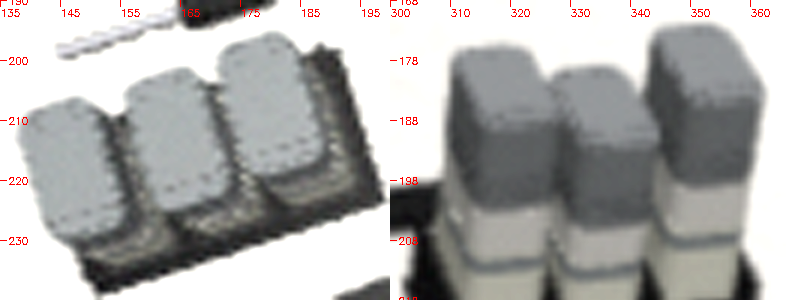

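View pics/stand.png

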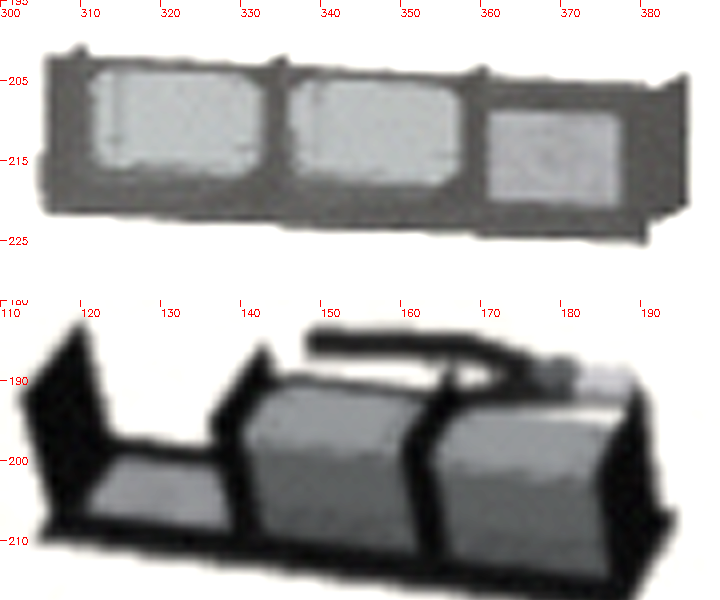

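The rack crop shows the middle cap's top face in top view with its centre at about (164.7,213.6), long axis tilted, and in scene view at (335.5,184.5). The stand crop shows the parked caps' tops at about (322,210.5) and (347,211.7), and the felt of the empty pocket at (369,215) in top view and (130.5,204) in scene view.

```bash
cat > h.py <<'E'
import numpy as np
from cell import vision
def ray(n,u,v):
    c=vision.calibration(n); f=192/np.tan(np.radians(c["fov_y"]/2)); P=np.array(c["pose"])
    return P[:3,3],P[:3,:3]@np.array([(u-c["cx"])/f,-(v-c["cy"])/f,-1])
def onz(n,u,v,z):
    o,d=ray(n,u,v); return o+d*(z-o[2])/d[2]
def proj(n,p):
    c=vision.calibration(n); f=192/np.tan(np.radians(c["fov_y"]/2)); P=np.array(c["pose"])
    q=P[:3,:3].T@(np.asarray(p)-P[:3,3]); return c["cx"]+f*q[0]/-q[2], c["cy"]-f*q[1]/-q[2]
E
python3 - <<'E'
from h import *
np.set_printoptions(precision=1,suppress=True)
for t,n,u,v,z in [("L","top",146.5,218.5,.133),("M","top",164.7,213.6,.118),("R","top",180,207.9,.133),
 ("L","scene",352.5,179,.133),("M","scene",335.5,184.5,.118),("R","scene",318.7,182,.133),
 ("P1","top",322,210.5,.048),("P2","top",347,211.7,.048),("felt","top",369,215,.004),("felt","scene",130.5,204,.004),
 ("P2","scene",152,196,.048),("P1","scene",175,198.5,.048),
 ("sLow1","top",305.5,221.5,0),("sLow2","top",381,225,0)]:
    print(t,n,onz(n,u,v,z)*1e3)
for a,b in [((155.5,205),(161.5,225.5)),((168,201.5),(174,222.5))]:
    p,q=onz("top",*a,.118),onz("top",*b,.118); d=p-q; print("long",np.linalg.norm(d)*1e3,np.degrees(np.arctan2(d[1],d[0])))
E
```

```text
L top [520.  264.2 133. ]
M top [535.1 222.4 118. ]
R top [548.2 182.4 133. ]
L scene [529.7 265.  133. ]
M scene [538.3 225.5 118. ]
R scene [555.8 184.1 133. ]
P1 top [ 561.3 -187.    48. ]
P2 top [ 559.4 -254.2   48. ]
felt top [ 557.7 -325.7    4. ]
felt scene [ 560.5 -323.     4. ]
P2 scene [ 570.2 -249.7   48. ]
P1 scene [ 570.8 -185.7   48. ]
sLow1 top [ 536.3 -149.2    0. ]
sLow2 top [ 530.9 -359.5    0. ]
long 54.592875690203435 19.076411987987033
long 55.88741789659839 18.451009058912785
```

```bash
cat > ov.py <<'E'
from h import *; import cv2
def box(cx,cy,yaw,L,W,z0,z1):
    c,s=np.cos(np.radians(yaw)),np.sin(np.radians(yaw))
    return [[(cx+c*a*L/2-s*b*W/2,cy+s*a*L/2+c*b*W/2,z) for a,b in((1,1),(-1,1),(-1,-1),(1,-1))] for z in(z0,z1)]
def tile(src,n,x,y,w,h,s,boxes):
    im=np.clip(cv2.resize(cv2.imread(src)[y:y+h,x:x+w],(w*s,h*s),interpolation=cv2.INTER_CUBIC)*1.6,0,255).astype(np.uint8)
    for B,col in boxes:
        for r in B:
            q=np.array([[(u-x+.5)*s,(v-y+.5)*s] for u,v in(proj(n,p) for p in r)],np.int32)
            cv2.polylines(im,[q],True,col,1)
    return im
E
python3 - <<'E'
from ov import *
y=18.8;c,s=np.cos(np.radians(y)),np.sin(np.radians(y)); M=np.array([.536,.2235])
g=(0,220,0);r=(0,0,255);b=(255,100,0)
B=[(box(*M,y,.058,.034,.074,.118),r)]
for k in(-1,1):
    p=M+k*.043*np.array([-s,c]);B.append((box(*p,y,.058,.034,.089,.133),g))
B.append((box(*M,y,.076,.140,0,.044),b))
ys=-1.6;S=np.array([.5615,-.2543]);d=np.array([-np.sin(np.radians(ys)),np.cos(np.radians(ys))])
C=[(box(*S,ys,.056,.212,0,.004),b)]
for k in(0,1): C.append((box(*(S+k*.067*d),ys,.034,.058,.004,.048),g))
C.append((box(*(S-.067*d),ys,.039,.063,.004,.059),r))
t=lambda *a:np.vstack([tile(*a),np.zeros((5,a[4]*a[6],3),np.uint8)])
A=np.hstack([tile("top0.png","top",133,188,66,50,6,B),tile("scene0.png","scene",300,168,66,50,6,B)])
D=np.hstack([tile("top0.png","top",302,190,86,45,4,C),np.zeros((180,56,3),np.uint8),tile("scene0.png","scene",108,175,90,45,4,C)]);D=np.pad(D,((0,0),(0,792-D.shape[1]),(0,0))) if D.shape[1]<792 else D[:,:792]
cv2.imwrite("pics/ov1.png",np.vstack([A,D]))
print(onz("top",182,146,0),onz("top",282,221,0),onz("top",243,186,.0),onz("top",259,262,.0))
E
```

```text
[0.74581069 0.20341337 0.        ] [ 0.53633131 -0.083797    0.        ] [0.63312769 0.02669093 0.        ] [ 0.42230218 -0.02145914  0.        ]
```

View pics/ov1.png

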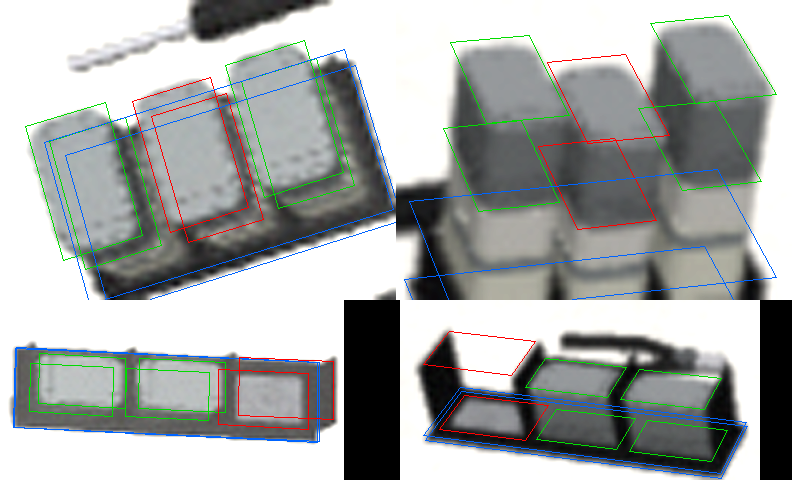

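Emit:
carry_out(increments=[15.8,40.35,0,0,0,0.077,15.8,40.35,0,0,0,0.077,15.8,40.35,0,0,0,0.077,15.8,40.35,0,0,0,0.077,15.8,40.35,0,0,0,0.077,15.8,40.35,0,0,0,0.077,15.8,40.35,0,0,0,0.077,15.8,40.35,0,0,0,0.077,15.8,40.35,0,0,0,0.077,15.8,40.35,0,0,0,0.077,15.8,40.35,0,0,0,0.077,15.8,40.35,0,0,0,0.077,15.8,40.35,0,0,0,0.077,15.8,40.35,0,0,0,0.077,15.8,40.35,0,0,0,0.077,15.8,40.35,0,0,0,0.077,15.8,40.35,0,0,0,0.077,15.8,40.35,0,0,0,0.077,15.8,40.35,0,0,0,0.077,15.8,40.35,0,0,0,0.077], grip=0, newtons=12)

```text
clock: 2.6
position: [0.537, 0.2232, 0.2263]
ee_rot: [-1.824, -2.558, 0.001]
force: [1.2, 0.3, 0.2]
width: 0.999
gripper_force: 0.0
```

The overlay agrees with the pictures to about 2 mm at both the rack and the stand. I'll descend to the cap and close gently.

Emit:
carry_out(increments=[1,1,-20,0,0,0,0,0,-25,0,0,0,0,0,-25,0,0,0,0,0,-25,0,0,0,0,0,-22,0,0,0,0,0,-14,0,0,0,0,0,-10,0,0,0,0,0,0,0,0,0,0,0,0,0,0,0], grip=0)

```text
clock: 3.72
position: [0.538, 0.2235, 0.0864]
ee_rot: [1.826, 2.556, 0.001]
force: [-0.0, -0.0, 0.6]
width: 0.994
gripper_force: 0.0
```

```bash
python3 - <<'E'
from cell import vision,readout
import cv2,numpy as np
A=vision.get_image("top")[180:240,125:205,::-1];B=vision.get_image("scene")[130:225,280:380,::-1]
f=lambda a,s:np.clip(cv2.resize(a,None,fx=s,fy=s,interpolation=cv2.INTER_CUBIC)*1.6,0,255).astype(np.uint8)
cv2.imwrite("pics/g1.png",np.hstack([f(A,5),np.zeros((300,10,3),np.uint8),np.vstack([f(B,3.9),np.zeros((0,390,3),np.uint8)])[-300:]]))
E
```

```text
(no output)
```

View pics/g1.png

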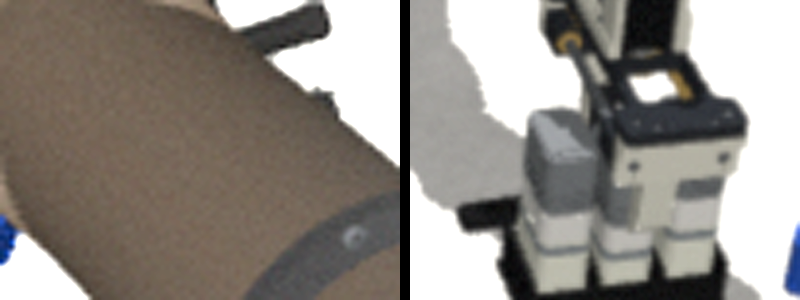

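The scene crop shows the fingers straddling the cap along its length. I'll check the front fingertip, at crop (653,225), against its projection.

```bash
python3 - <<'E'
from h import *
c,s=np.cos(np.radians(18.9)),np.sin(np.radians(18.9))
for r,z in((.046,.0864),(.065,.0864),(.029,.1),(-.029,.1)):
    u,v=proj("scene",(.538+r*c,.2235+r*s,z)); print(u,v,(u-280)*3.9+410,(v-130)*3.9-70)
E
```

```text
339.0267046837288 205.79356377765075 640.2041482665422 225.59489873283792
341.46488631572487 210.66007742220583 649.7130566313269 244.57430194660276
337.4823471966734 197.15847434290268 634.1811540670262 191.91804993732046
330.55231714702927 183.55829252508147 607.1540368734142 138.87734084781772
```

Emit:
carry_out(increments=[0,0,0,0,0,0,0,0,0,0,0,0,0,0,0,0,0,0,0,0,0,0,0,0,0,0,0,0,0,0,0,0,0,0,0,0,0,0,0,0,0,0,0,0,0,0,0,0], grip=1, newtons=8)

```text
clock: 4.82
position: [0.5376, 0.2232, 0.0857]
ee_rot: [1.827, 2.556, 0.0]
force: [0.6, 0.1, 0.6]
width: 0.633
gripper_force: 8.0
```

Opening is 58.2 mm, which matches the cap's length. Now I'll lift straight up.

Emit:
carry_out(increments=[0,0,3,0,0,0,0,0,5,0,0,0,0,0,6,0,0,0,0,0,8,0,0,0,0,0,8,0,0,0,0,0,14,0,0,0,0,0,18,0,0,0,0,0,22,0,0,0,0,0,26,0,0,0,0,0,10,0,0,0])

```text
clock: 6.08
position: [0.5383, 0.2238, 0.2081]
ee_rot: [1.826, 2.555, 0.004]
force: [-0.3, -0.0, -1.2]
width: 0.634
gripper_force: 8.0
```

```bash
python3 - <<'E'
from cell import vision
import cv2,numpy as np
B=vision.get_image("scene")[110:235,260:400,::-1]
cv2.imwrite("pics/g2.png",np.clip(cv2.resize(B,None,fx=4,fy=4,interpolation=cv2.INTER_CUBIC)*1.6,0,255).astype(np.uint8))
E
```

```text
(no output)
```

View pics/g2.png

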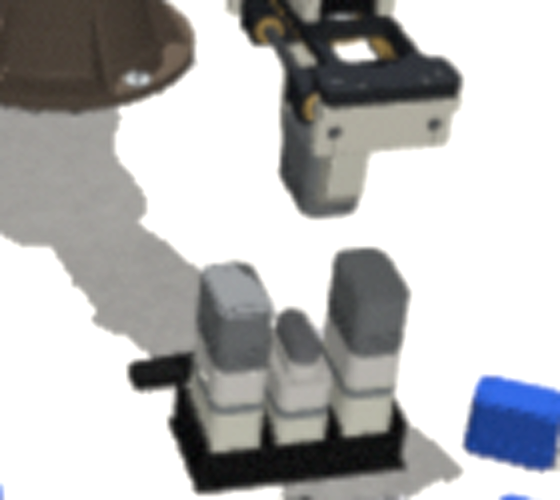

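The picture shows the short stick uncapped with its neck at crop (297,335), standing in its bay, and the cap level and centred in the fingers. Next I'll carry it to bare bench near (0.525, -0.062) and turn it.

Emit:
carry_out(increments=[-1.1,-23.8,0,0,0,0.1011,-1.1,-23.8,0,0,0,0.1011,-1.1,-23.8,0,0,0,0.1011,-1.1,-23.8,0,0,0,0.1011,-1.1,-23.8,0,0,0,0.1011,-1.1,-23.8,0,0,0,0.1011,-1.1,-23.8,0,0,0,0.1011,-1.1,-23.8,0,0,0,0.1011,-1.1,-23.8,0,0,0,0.1011,-1.1,-23.8,0,0,0,0.1011,-1.1,-23.8,0,0,0,0.1011,-1.1,-23.8,0,0,0,0.1011,0,0,-30,0,0,0,0,0,-40,0,0,0,0,0,-40,0,0,0,0,0,-30,0,0,0,0,0,-20,0,0,0,0,0,-10,0,0,0,0,0,0,0,0,0,0,0,0,0,0,0])

```text
clock: 8.62
position: [0.5251, -0.0623, 0.0367]
ee_rot: [0.044, 3.14, -0.0]
force: [0.5, 0.1, -0.6]
width: 0.632
gripper_force: 8.0
```

Emit:
carry_out(increments=[0,0,-10,0,0,0,0,0,-8,0,0,0,0,0,-3,0,0,0,0,0,-1.5,0,0,0,0,0,-1,0,0,0,0,0,-1,0,0,0,0,0,0,0,0,0])

```text
clock: 9.5
position: [0.5246, -0.0623, 0.0116]
ee_rot: [0.043, 3.141, -0.0]
force: [-0.6, -0.0, 4.0]
width: 0.633
gripper_force: 8.0
```

Contact at about 4 N and at the expected height. I'll release, lift, turn -90°, and take the broad faces.

Emit:
carry_out(increments=[0,0,0,0,0,0,0,0,0,0,0,0,0,0,0,0,0,0,0,0,0,0,0,0,0,0,10,0,0,0,0,0,25,0,0,0,0,0,30,0,0,0,0,0,5,0,0,-0.1571,0,0,0,0,0,-0.1571,0,0,0,0,0,-0.1571,0,0,0,0,0,-0.1571,0,0,0,0,0,-0.1571,0,0,0,0,0,-0.1571,0,0,0,0,0,-0.1571,0,0,0,0,0,-0.1571,0,0,0,0,0,-0.1571,0,0,0,0,0,-0.1571,0,0,0,0,0,0], grip=0.12)

```text
clock: 11.75
position: [0.5246, -0.062, 0.0819]
ee_rot: [2.25, 2.192, 0.001]
force: [0.1, 0.3, -0.3]
width: 0.879
gripper_force: 0.0
```

Emit:
carry_out(increments=[0,0,-20,0,0,0,0,0,-25,0,0,0,0,0,-15,0,0,0,0,0,-8,0,0,0,0,0,0,0,0,0,0,0,0,0,0,0])

```text
clock: 12.5
position: [0.5249, -0.0623, 0.0138]
ee_rot: [2.251, 2.19, 0.001]
force: [-0.6, 0.7, 0.2]
width: 0.884
gripper_force: 0.0
```

Emit:
carry_out(increments=[0,0,0,0,0,0,0,0,0,0,0,0,0,0,0,0,0,0,0,0,0,0,0,0,0,0,0,0,0,0,0,0,0,0,0,0,0,0,0,0,0,0,0,0,0,0,0,0,0,0,0,0,0,0,0,0,0,0,0,0], grip=1)

```text
clock: 13.75
position: [0.5244, -0.0624, 0.0133]
ee_rot: [2.252, 2.19, 0.0]
force: [-0.4, -0.6, -0.6]
width: 0.369
gripper_force: 8.0
```

Opening is 34 mm, which is the broad faces. Now over to the pocket.

Emit:
carry_out(increments=[0,0,10,0,0,0,0,0,25,0,0,0,0,0,35,0,0,0,0,0,30,0,0,0,3.5,-25.9,0,0,0,0,3.5,-25.9,0,0,0,0,3.5,-25.9,0,0,0,0,3.5,-25.9,0,0,0,0,3.5,-25.9,0,0,0,0,3.5,-25.9,0,0,0,0,3.5,-25.9,0,0,0,0,3.5,-25.9,0,0,0,0,3.5,-25.9,0,0,0,0,3.5,-25.9,0,0,0,0,0,0,-20,0,0,0,0,0,-10,0,0,0,0,0,0,0,0,0,0,0,0,0,0,0])

```text
clock: 16.0
position: [0.5598, -0.3205, 0.0836]
ee_rot: [2.251, 2.192, 0.001]
force: [1.6, 0.5, -0.8]
width: 0.368
gripper_force: 8.0
```

```bash
python3 - <<'E'
from cell import vision,readout
from ov import *
im=vision.get_image("scene");cv2.imwrite("s3.png",im[:,:,::-1])
p=readout.observe()["position"];print(p)
B=[(box(p[0],p[1],-1.6,.034,.058,p[2]-.0135,p[2]+.0305),(0,220,0)),(box(.5596,-.3213,-1.6,.039,.063,.004,.059),(0,0,255))]
a=np.vstack([cv2.resize(cv2.imread("s3.png"),None,fx=1,fy=1)])
cv2.imwrite("pics/g3.png",np.hstack([tile("s3.png","scene",95,140,66,80,6,[]),tile("s3.png","scene",95,140,66,80,6,B)]))
E
```

```text
[ 0.55989887 -0.3207199   0.08379402]
```

View pics/g3.png

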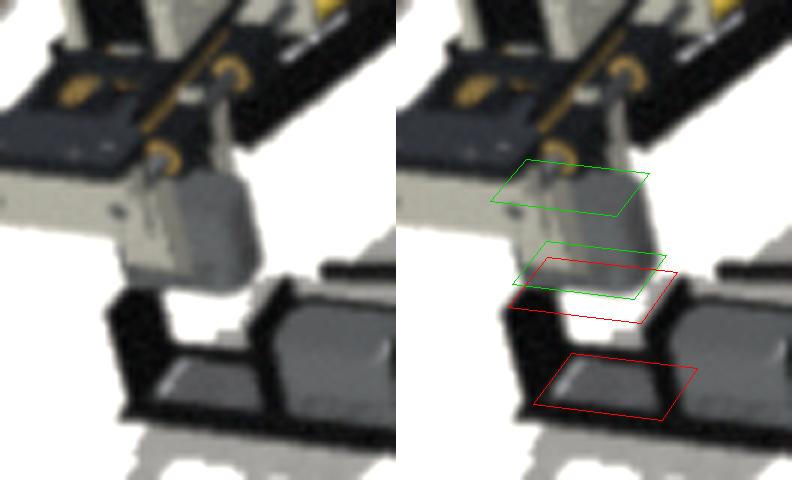

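The picture shows the cap's rim, at crop (585,290), directly above the pocket mouth, and the overlay agrees to about 1 mm. I'll descend in stages and watch the force.

Emit:
carry_out(increments=[0,0,-6,0,0,0,0,0,-5,0,0,0,0,0,-5,0,0,0,0,0,-5,0,0,0,0,0,0,0,0,0])

```text
clock: 16.68
position: [0.5591, -0.3213, 0.0617]
ee_rot: [-2.252, -2.19, 0.0]
force: [0.3, -0.3, -0.5]
width: 0.37
gripper_force: 8.0
```

Emit:
carry_out(increments=[0,0,-8,0,0,0,0,0,-10,0,0,0,0,0,-10,0,0,0,0,0,-5,0,0,0,0,0,-3,0,0,0,0,0,-2,0,0,0,0,0,0,0,0,0])

```text
clock: 17.55
position: [0.5595, -0.3214, 0.0243]
ee_rot: [2.252, 2.19, 0.0]
force: [0.3, 0.3, -0.8]
width: 0.373
gripper_force: 8.0
```

Emit:
carry_out(increments=[0,0,-2,0,0,0,0,0,-2,0,0,0,0,0,-1,0,0,0,0,0,-1,0,0,0,0,0,0,0,0,0])

```text
clock: 18.18
position: [0.5594, -0.3214, 0.0182]
ee_rot: [-2.252, -2.19, -0.0]
force: [-0.5, -0.0, 0.6]
width: 0.37
gripper_force: 8.0
```

Emit:
carry_out(increments=[0,0,-0.7,0,0,0,0,0,0,0,0,0,0,0,0,0,0,0])

```text
clock: 18.55
position: [0.5595, -0.3214, 0.0176]
ee_rot: [2.252, 2.19, 0.0]
force: [-0.3, -0.5, -0.2]
width: 0.369
gripper_force: 8.0
```

Emit:
carry_out(increments=[0,0,-0.7,0,0,0,0,0,-0.6,0,0,0,0,0,0,0,0,0])

```text
clock: 18.92
position: [0.5595, -0.3214, 0.0172]
ee_rot: [2.252, 2.19, -0.0]
force: [-2.2, 1.7, 8.1]
width: 0.369
gripper_force: 8.0
```

It touched at TCP 17.2 mm, which is the expected floor height. I'll release and withdraw.

Emit:
carry_out(increments=[0,0,0.4,0,0,0,0,0,0,0,0,0,0,0,0,0,0,0,0,0,0,0,0,0,0,0,0,0,0,0,0,0,5,0,0,0,0,0,15,0,0,0,0,0,30,0,0,0,0,0,40,0,0,0,0,0,50,0,0,0,0,0,40,0,0,0,-25,-10,0,0,0,0,-40,-25,0,0,0,0,-40,-25,0,0,0,0,-40,-25,0,0,0,0,-30,-25,0,0,0,0,0,0,0,0,0,0], grip=0.3)

```text
clock: 21.05
position: [0.3812, -0.4343, 0.1977]
ee_rot: [2.258, 2.183, -0.003]
force: [0.4, 0.9, -0.5]
width: 0.701
gripper_force: 0.0
```

```bash
python3 - <<'E'
from cell import vision
import cv2,numpy as np
f=lambda n,x,y,w,h,s:np.clip(cv2.resize(vision.get_image(n)[y:y+h,x:x+w,::-1],(w*s,h*s),interpolation=cv2.INTER_CUBIC)*1.6,0,255).astype(np.uint8)
cv2.imwrite("pics/end.png",np.vstack([f("scene",105,160,265,80,3),f("top",135,165,265,90,3)])[:, :795])
E
```

```text
(no output)
```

View pics/end.png

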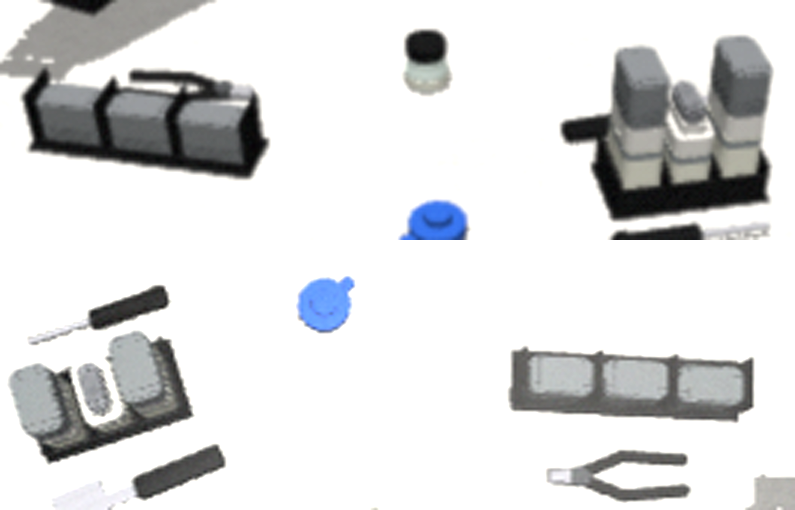

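The picture shows the cap seated level in the formerly empty pocket, at (70,115) in scene view and (710,383) in top view. The short stick is uncapped and standing in its bay, and everything else is undisturbed.

```bash
python3 -c "
from cell import arm
print(arm.sign_off())"
```

```text
the job is handed in; nothing more can be done
None
```

I uncapped the short stick and left it standing in its bay; its cap is parked mouth down on the floor of the empty pocket, the last pictures show nothing else disturbed, and I handed the job in at about 21 s.

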